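# Close and lock a slide clamp by its gate pin

## Task

A steel plate lies in the yellow slide clamp. With the fingertips, push the red pin along the L-shaped slot all the way to the corner, so that the jaw slides the plate up against the fixed stop, then push the pin sideways fully home into the short leg of the slot, so that the clamp is locked. Do not lift the pin, do not touch the plate itself, leave everything else where it is, and draw the hand clear.

Things in the scene. Friction and masses are not known exactly. Their poses are not given: they have to be found in the camera images.
- clamp: Slide clamp fixed to the table, base 300 x 200 x 12 mm (x -160 to 140, y -100 to 100). Origin on the table; +x is the closing direction of the jaw (along the long leg of the slot), +y that of the short leg (left when looking along +x), z up. Yellow gate plate at x -155 to -25, y -65 to 65, top 42 mm above the table; screw heads at its corners to 47 mm. Only the pin stands higher.
- slot_corner (a point): Corner of the slot (15 mm wide, L-shaped) on top of the yellow gate plate, where the pin axis ends the long leg: clamp x -50, y -20 mm, 42 mm above the table. The long leg runs 70 mm from here to clamp -x.
- slot_locked (a point): Locked end of the short leg, for the pin axis: clamp x -50, y +20 mm, 42 mm above the table, 40 mm from the corner.
- pin_grip (a point): Centre of the red handle of the gate pin, 70 mm above the table: an upright cylinder 20 mm across, from 45 to 95 mm above the table. It moves only within the slot (x with joint jaw, y with joint cross), may be pushed from any side, needs up to about 10 N along the long leg and 3 N along the short one, and stays where it is left (friction, no spring).
- stop_face (a point): Middle of the face of the fixed steel stop bar (24 mm high, rising to 36 mm above the table) against which the plate must come: clamp x +111.5 mm, 24 mm above the table.
- jaw (a joint): Travel of jaw and pin along the long leg of the slot, m: 0 at the open end, 0.070 at the corner (jaw closed; end stop). It starts between 0 and 0.020. The jaw face lies at clamp x = -0.020 + this value.
- cross (a joint): Travel of the pin along the short leg (clamp +y), m: 0 in the long leg, 0.040 locked (end stop). Blocked by the edge of the slot unless jaw is within about 2.5 mm of 0.070.
- pin (a joint): Lift of the pin out of its seat, m: 0 when down (it rests there by its own weight, 150 g), up to 0.030. It must stay down.
- blank_center (a point): Centre of the steel plate (60 x 88 x 14 mm, about 0.4 kg) that lies loose on the clamp's base plate between jaw and fixed stop, its 60 mm side along the clamp's x. Closed, the gap between jaw and stop is 61.5 mm.
- nut_a: Steel hex nut, 30 x 34 x 16 mm, lying loose on the clamp's base plate beside the steel plate (clamp -y side); origin at the centre of its underside. To be left alone.
- gas_cup_a: Pink ceramic cup, 19 mm diameter, 47 mm high, standing to the left of the clamp; origin at its underside. To be left alone.
- jar: Jar with blue lid, 60 mm diameter, 68 mm high, standing on the left; origin at its underside. To be left alone.
- spare_blank: Dark spare plate, 60 x 88 x 14 mm, lying on the left; origin at its underside. To be left alone.
- magnet: Red triangular welding magnet, 77 x 110 x 24 mm, lying on the right; origin at its underside. To be left alone.
- hammer: Soft-faced hammer, 89 x 287 x 45 mm, lying on the right; origin at its underside. To be left alone.
Mind the look-alikes: they are no part of the job. What is shaped like the part that bears blank_center but green or turquoise is not meant.

How it is judged:
By the outcome, as a careful person would: the job done as asked, in the order asked, and still so for the second after the job is handed in, with the robot touching nothing.
It also fails if it takes over 38 s, if anything falls off the work surface, if the arm or the gripper's body presses on something with over 40 N, if the wrist force passes 120 N, or if a joint passes its speed limit or range.

## Robot

A 6-joint arm with a two-finger parallel gripper is mounted at the origin on the work surface; the furniture and walls round the work are solid. World frame = base frame: x ahead of the robot, y to its left, z up, the work surface at z = 0. Lengths are in m, angles in rad, forces in N, time in s.
With the tool pointing down it reaches from about 0.35 to 0.85 m from the base axis. Payload 8.1 kg.
Tool frame: the origin (TCP) lies at the very end of the fingers, on their centre line; the grasp point (between the pads) lies 19 mm behind it; z points along the fingers, y is the direction in which the jaws open and shut (so a half turn about z gives the same grasp; the last joint's range is limited). The gripper opens to 93 mm and grips with 3 to 60 N. Pads are 15 mm wide; open, the fingers measure 128 mm over their backs; the gripper's body (75 mm by 188 mm) begins 65 mm behind the grasp point.
Start: joints at [1.079, 0.13, 1.488, -0, 1.523, -0.085], TCP at [0.237, 0.551, 0.219] pointing down, gripper open.
Joint ranges: [-2.96, 2.96], [-0.89, 2.26], [0.02, 2.5], [-1.34, 4.48], [0, 2.73], [-2.66, 2.66]. Speed limits (rad/s): [2.39, 2.39, 2.79, 3.14, 3.14, 3.14].

## Interface

Orientations are given as a unit quaternion [w, x, y, z].
In Python, from bench import sense, read_camera, job_done gives the robot as it stands.
- The arm moves only by the tool apply_moves, never from a script. Its argument "rows" is a list of rows, each an object with "travel": the shift along the tool's x, y, z in m, a list of three; "rotation": the turn, a rotation vector about the tool's x, y, z in degrees, a list of three; "gripper": the opening, from -1 (shut) to 1 (fully open). In form: [{"travel": [x, y, z], "rotation": [rx, ry, rz], "gripper": gripper}, ...]. A call has 1 to 8 rows; each row is the pose to reach, as a shift and turn from the pose commanded when the call began, along the tool's axes at that moment; what a row does not reach only later rows make up. A row lasts 1/8 s, in which the tool goes at most 62.5 mm and 10.7 degrees, less where a joint would pass 70% of its speed; a pose out of reach is approached as far as the arm can. A call with a gripper value outside its range is refused whole. The fingers move at their own pace and stop on an object; "squeeze" is the grip in N (left out, the last holds). Time passes only in rows, so rows that repeat a pose let the fingers close. It gives the time, the measured TCP pose, the force and the opening at its end, in the units of the state.
- sense(): the state, without advancing time (a new reading comes with each control period).
- read_camera(name): name is "scene" or "side" or "wrist"; returns a dict with "image" (400x640x3 uint8, red, green, blue), "range_z" (400x640 float32, m along the optical axis (not along the pixel's ray), 0 where there is no reading), "fx", "fy", "cx", "cy" (pixels), "view" (4x4, takes a point from world to camera coordinates). Camera axes: x right, y down, z forward; pixel columns grow to the right and rows downward; lengths in m; the calibration is good to about 2 mm. A picture is of the moment at which its call begins.
- job_done(): hands the job in, once; it reports no verdict.
The state is a dict: "time_s": time; "q": joint angles; "joint_velocities": joint speeds; "effort": joint torques, N m; "tcp_pos": TCP position; "tcp_rot": TCP orientation; "contact_force": force on the tool from outside, world axes, zero at the start; "wrist_torque": the same for the moment, N m; "grip_width": finger opening in m.
Only numpy, scipy, OpenCV 4.12 (cv2) and the standard library are available. Lean on these libraries where they do the work, as an engineer would, in place of code of your own. Each camera call takes 0.05 s, during which the arm holds its last target.

## Working session

There is one attempt and no reset: what is moved stays moved. The work goes in short steps, Python scripts to look and compute and a tool call to move; the robot and the scene stay as the last step left them, time stands still between calls to the robot, and variables do not carry over. Pictures are saved under pics/ and viewed, and the job is handed in when it is done.

Besides the shell and the picture viewer there is one more tool, called after "Request:" in YAML: its name, and indented under it one key for each argument. apply_moves: Moves the arm, as the interface text tells. Its arguments: {"type":"object","properties":{"rows":{"type":"array"},"squeeze":{"type":"number"}},"required":["rows"]}

```bash
mkdir -p pics; python3 - <<'E'
from bench import sense, read_camera
import cv2,numpy as np,pickle
s=sense();print({k:np.round(v,3) for k,v in s.items()})
for n in ["scene","side","wrist"]:
    c=read_camera(n);pickle.dump(c,open(f"c0_{n}.pkl","wb"))
    cv2.imwrite(f"pics/0_{n}.png",c["image"][:,:,::-1])
    print(n,c["fx"],c["cx"],c["cy"],np.round(c["view"],3).tolist())
E
```

```text
{'time_s': np.float64(0.0), 'q': array([ 1.079,  0.131,  1.489,  0.   ,  1.523, -0.085]), 'joint_velocities': array([-0.   , -0.001,  0.001, -0.   ,  0.   , -0.   ]), 'effort': array([ 1.0000e-03, -5.5983e+01, -4.9178e+01,  7.7000e-02,  3.5000e-02,
       -0.0000e+00]), 'tcp_pos': array([0.237, 0.551, 0.218]), 'tcp_rot': array([-0.   ,  0.202,  0.979, -0.001]), 'contact_force': array([ 1.06 , -0.136,  0.243]), 'wrist_torque': array([ 0.04 ,  0.026, -0.015]), 'grip_width': np.float64(0.093)}
scene 508.0446606428031 313.7374669503089 201.5161058983022 [[0.879, -0.476, 0.022, -0.468], [-0.228, -0.462, -0.857, 0.216], [0.418, 0.749, -0.515, 1.288], [0.0, 0.0, 0.0, 1.0]]
side 426.26319047579295 314.8334953126194 195.71479433734223 [[-1.0, -0.004, -0.021, 0.574], [0.017, 0.384, -0.923, 0.052], [0.012, -0.923, -0.383, 1.321], [0.0, 0.0, 0.0, 1.0]]
wrist 328.9922280948953 316.09844611678045 197.56657301457065 [[0.395, 0.919, -0.002, -0.599], [0.893, -0.383, 0.236, -0.027], [0.216, -0.095, -0.972, 0.388], [0.0, 0.0, 0.0, 1.0]]
```

View pics/0_scene.png

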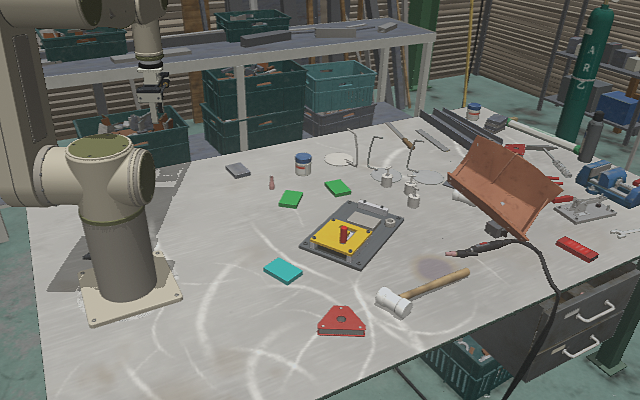

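View pics/0_side.png

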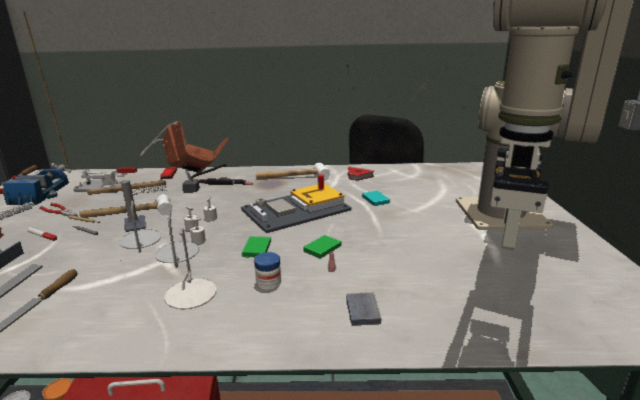

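View pics/0_wrist.png

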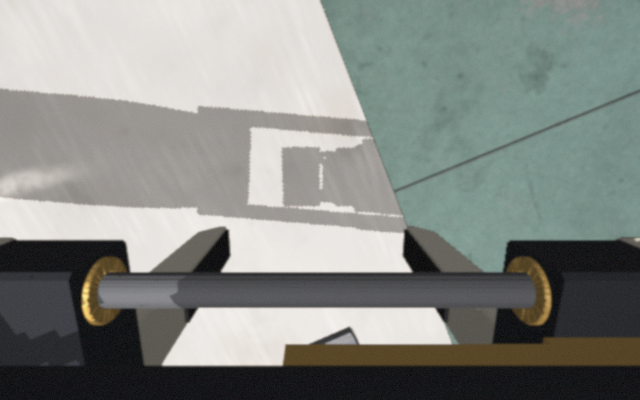

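The clamp shows at scene (350,235) and side (297,207), with the red pin at scene (344,234) and side (321,182). Next I'll measure them in both views.

```bash
cat > h.py <<'E'
import numpy as np,cv2
def cloud(c):
    h,w=c["range_z"].shape;v,u=np.mgrid[:h,:w];z=c["range_z"]
    p=np.stack([(u-c["cx"])/c["fx"]*z,(v-c["cy"])/c["fy"]*z,z],-1)
    V=np.array(c["view"]);R=V[:3,:3]
    return (p-V[:3,3])@R
E
python3 - <<'E'
import pickle,cv2,numpy as np
from h import *
boxes={"scene":(290,190,415,280),"side":(235,165,360,235)}
for n,(a,b,c2,d) in boxes.items():
    c=pickle.load(open(f"c0_{n}.pkl","rb"));P=cloud(c)
    im=c["image"];hsv=cv2.cvtColor(im,cv2.COLOR_RGB2HSV)
    M=np.zeros(im.shape[:2],bool);M[b:d,a:c2]=1
    H,S,V=[hsv[...,i].astype(int) for i in range(3)]
    yel=M&(H>18)&(H<35)&(S>150)&(V>100)
    red=M&((H<8)|(H>172))&(S>150)&(V>60)
    for nm,m in(("yel",yel),("red",red)):
        p=P[m];z=p[:,2];print(n,nm,m.sum(),np.percentile(z,[1,10,50,90,99]).round(4),p.mean(0).round(4))
        if nm=="yel":
            t=p[(z>.034)&(z<.05)];r=cv2.minAreaRect((t[:,:2]*1000).astype(np.float32));print(r,np.median(t,0))
        else:
            t=p[z>.088];print("top",t.mean(0),t.min(0),t.max(0)); print(np.c_[np.nonzero(m)].mean(0))
    g=M&(P[...,2]>.006)&(P[...,2]<.018);t=P[g];print("base",cv2.minAreaRect((t[:,:2]*1000).astype(np.float32)))
    cv2.imwrite(f"pics/1_{n}.png",cv2.resize(im[b:d,a:c2,::-1],None,fx=6,fy=6,interpolation=cv2.INTER_CUBIC))
E
```

```text
scene yel 1097 [0.0348 0.0385 0.0414 0.0439 0.0468] [ 0.5598 -0.1022  0.0437]
((568.681396484375, -93.36628723144531), (142.23892211914062, 132.80809020996094), 31.384788513183594) [ 0.5578072  -0.09957602  0.04141495]
scene red 79 [0.0453 0.0514 0.0759 0.0927 0.0957] [ 0.5517 -0.1311  0.0739]
top [ 0.55079086 -0.12882172  0.09214029] [ 0.54375648 -0.13366592  0.08869459] [ 0.55955497 -0.12415197  0.0972393 ]
[233.58227848 343.72151899]
base ((659.1592407226562, -50.607757568359375), (475.3307800292969, 414.36041259765625), 63.88673782348633)
side yel 602 [0.0336 0.037  0.0404 0.0422 0.0454] [ 0.5681 -0.075   0.041 ]
((568.6646728515625, -88.07568359375), (132.6954345703125, 131.24974060058594), 30.23829460144043) [ 0.57016744 -0.07622242  0.04044288]
side red 120 [0.0177 0.0192 0.0232 0.0853 0.0908] [ 0.4887 -0.2373  0.0451]
top [ 0.55559932 -0.11904796  0.08982499] [ 0.54946384 -0.12361469  0.08802437] [ 0.56263354 -0.11420176  0.09139962]
[175.925 337.45 ]
base ((594.4806518554688, -160.71157836914062), (478.30035400390625, 466.9307861328125), 14.6611967086792)
```

View pics/1_scene.png

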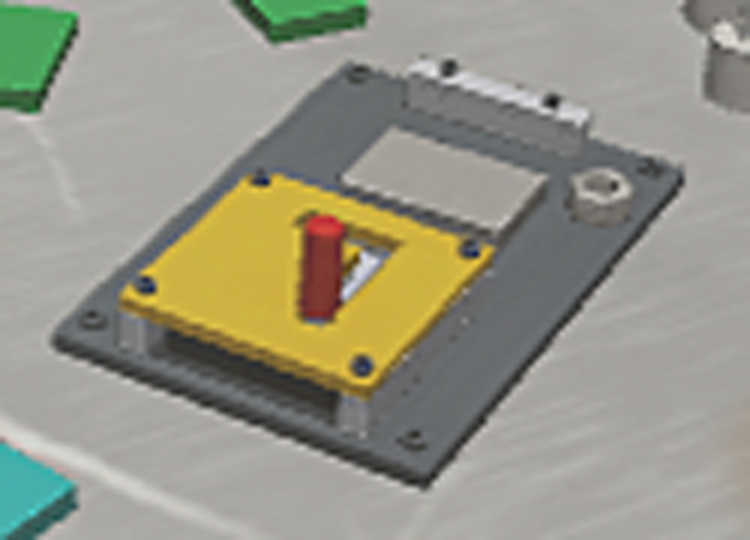

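View pics/1_side.png

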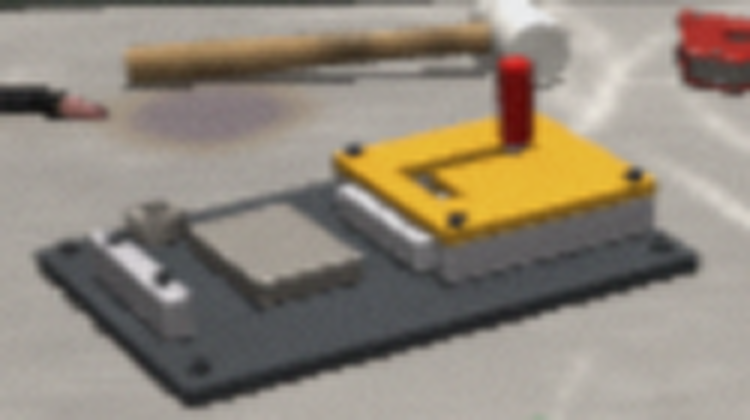

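```bash
python3 - <<'E'
import pickle,numpy as np
from bench import sense
from scipy.spatial.transform import Rotation as R
s=sense();q=s["tcp_rot"];T=R.from_quat([q[1],q[2],q[3],q[0]]).as_matrix()
c=pickle.load(open("c0_wrist.pkl","rb"));V=np.array(c["view"]);C=-V[:3,:3].T@V[:3,3]
print("tool",T.round(3),"cam in tool",(T.T@(C-s["tcp_pos"])).round(4),"fwd in tool",(T.T@V[2,:3]).round(3), "right",(T.T@V[0,:3]).round(3))
# look target: camera axis hitting gate center at z .042 with tcp z .25
yaw=np.radians(30.7);ex=np.array([-np.sin(yaw),np.cos(yaw),0]);ey=np.array([np.cos(yaw),np.sin(yaw),0]);Tn=np.c_[ex,ey,[0,0,-1]]
ct=Tn@(T.T@(C-s["tcp_pos"]));f=Tn@(T.T@V[2,:3])
tz=.22;d=(tz+ct[2]-.042)/-f[2];tgt=np.array([.5687,-.09,.042])+0.0*ey-f*d-ct
print("target tcp",tgt,"travel",T.T@(tgt-s["tcp_pos"]),"rot",(R.from_matrix(T.T@Tn)).as_rotvec(degrees=True))
E
```

```text
tool [[-0.918  0.396 -0.001]
 [ 0.396  0.918 -0.001]
 [ 0.    -0.001 -1.   ]] cam in tool [ 0.0654 -0.0004 -0.1644] fwd in tool [-0.236 -0.     0.972] right [0.001 1.    0.   ]
target tcp [ 0.55994078 -0.07435542  0.22      ] travel [-0.54371238 -0.446323   -0.00160409] rot [-8.19296125e-02  1.97555764e-02  3.59946050e+01]
```

Request:
apply_moves:
  rows:
    - {"travel": [-0.04,-0.033,0],"rotation": [0,0,3],"gripper": 1}
    - {"travel": [-0.085,-0.07,0],"rotation": [0,0,6],"gripper": 1}
    - {"travel": [-0.13,-0.107,0],"rotation": [0,0,9],"gripper": 1}
    - {"travel": [-0.175,-0.144,0],"rotation": [0,0,12],"gripper": 1}
    - {"travel": [-0.22,-0.181,0],"rotation": [0,0,15],"gripper": 1}
    - {"travel": [-0.265,-0.218,0],"rotation": [0,0,18],"gripper": 1}
    - {"travel": [-0.31,-0.255,0],"rotation": [0,0,21],"gripper": 1}
    - {"travel": [-0.355,-0.292,0],"rotation": [0,0,24],"gripper": 1}

```text
time_s: 1.15
tcp_pos: [0.4483, 0.1406, 0.2186]
tcp_rot: [0.0, 0.402, 0.916, 0.0]
contact_force: [0.9, -0.1, -0.4]
grip_width: 0.0928
```

Request:
apply_moves:
  rows:
    - {"travel": [-0.05,-0.013,0],"rotation": [0,0,3],"gripper": 1}
    - {"travel": [-0.1,-0.027,0],"rotation": [0,0,6],"gripper": 1}
    - {"travel": [-0.15,-0.04,0],"rotation": [0,0,9],"gripper": 1}
    - {"travel": [-0.2,-0.054,0],"rotation": [0,0,12],"gripper": 1}
    - {"travel": [-0.235,-0.063,0],"rotation": [0,0,12],"gripper": 1}
    - {"travel": [-0.235,-0.063,0],"rotation": [0,0,12],"gripper": 1}

```text
time_s: 1.9
tcp_pos: [0.5611, -0.0752, 0.2179]
tcp_rot: [-0.0, 0.496, 0.868, -0.0]
contact_force: [-0.6, -0.6, 0.1]
grip_width: 0.0925
```

```bash
python3 - <<'E'
from bench import sense, read_camera
import cv2,numpy as np,pickle
c=read_camera("wrist");pickle.dump(c,open("c1_wrist.pkl","wb"));s=sense()
print({k:np.round(s[k],4) for k in("time_s","tcp_pos","tcp_rot","contact_force")})
cv2.imwrite("pics/2_wrist.png",c["image"][:,:,::-1])
E
```

```text
{'time_s': np.float64(1.95), 'tcp_pos': array([ 0.5607, -0.0738,  0.218 ]), 'tcp_rot': array([-7.000e-04,  4.956e-01,  8.685e-01, -1.000e-04]), 'contact_force': array([-0.664 , -0.4169, -0.3156])}
```

View pics/2_wrist.png

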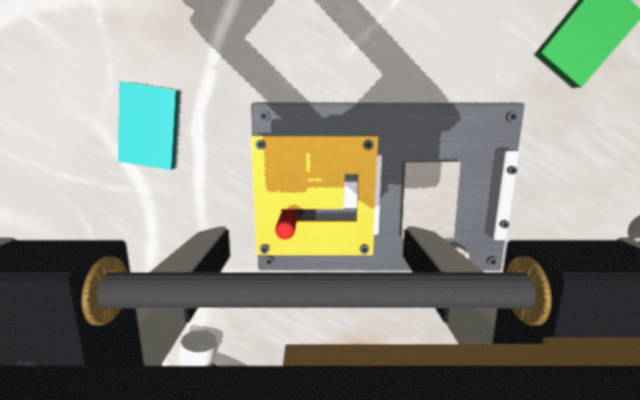

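The wrist view shows the clamp square to the tool. The pin top is at about (286,226), the slot corner at (350,214), and the short leg goes up to (350,180). The silver plate is at (430,198) and the stop at (507,195). The green and turquoise look-alikes lie outside the clamp.

```bash
python3 - <<'E'
import pickle,cv2,numpy as np
from h import *
c=pickle.load(open("c1_wrist.pkl","rb"));P=cloud(c);im=c["image"]
hsv=cv2.cvtColor(im,cv2.COLOR_RGB2HSV);H,S,V=[hsv[...,i].astype(int) for i in range(3)]
M=np.zeros(H.shape,bool);M[95:268,245:530]=1
Z=P[...,2]
y=M&(H>15)&(H<35)&(S>150)&(Z>.036)&(Z<.048)
t=P[y];r=cv2.minAreaRect((t[:,:2]*1000).astype(np.float32));print(r,np.median(t[:,2]))
yaw=np.radians(30.5)
b=M&(Z>.006)&(Z<.045);b[:,:]&=True;t=P[M&(Z>.006)&(Z<.06)];print("base",cv2.minAreaRect((t[:,:2]*1000).astype(np.float32)))
red=M&((H<8)|(H>172))&(S>150)
for lo,hi in((.045,.09),(.09,.1)):
    t=P[red&(Z>lo)&(Z<hi)];print("red",len(t),t.mean(0),cv2.minEnclosingCircle((t[:,:2]*1000).astype(np.float32)))
E
```

```text
((568.3817138671875, -92.08049011230469), (128.16921997070312, 128.46063232421875), 30.334379196166992) 0.040443999273341726
base ((636.252685546875, -50.47172546386719), (299.662109375, 194.98941040039062), 30.561384201049805)
red 233 [ 0.55254537 -0.1161405   0.07273935] ((554.3994140625, -121.84602355957031), 8.8052396774292)
red 197 [ 0.55441038 -0.12281433  0.0916099 ] ((554.0248413085938, -122.50257873535156), 8.163858413696289)
```

Request:
apply_moves:
  rows:
    - {"travel": [-0.02,-0.04,0],"rotation": [0,0,0],"gripper": -1}
    - {"travel": [-0.039,-0.075,0],"rotation": [0,0,0],"gripper": -1}
    - {"travel": [-0.039,-0.075,0.03],"rotation": [0,0,0],"gripper": -1}
    - {"travel": [-0.039,-0.075,0.07],"rotation": [0,0,0],"gripper": -1}
    - {"travel": [-0.039,-0.075,0.1],"rotation": [0,0,0],"gripper": -1}
    - {"travel": [-0.039,-0.075,0.1],"rotation": [0,0,0],"gripper": -1}
  squeeze: 10

```text
time_s: 2.7
tcp_pos: [0.5139, -0.1428, 0.1159]
tcp_rot: [-0.003, 0.494, 0.869, -0.0]
contact_force: [-0.2, -0.2, 0.2]
grip_width: 0.0374
```

```bash
python3 - <<'E'
from bench import sense, read_camera
import cv2,numpy as np,pickle
c=read_camera("wrist");s=sense()
print({k:np.round(s[k],4) for k in("time_s","tcp_pos","tcp_rot","contact_force","grip_width")})
cv2.imwrite("pics/3_wrist.png",c["image"][:,:,::-1])
E
```

```text
{'time_s': np.float64(2.75), 'tcp_pos': array([ 0.5154, -0.1435,  0.1181]), 'tcp_rot': array([-1.200e-03,  4.943e-01,  8.693e-01, -1.000e-04]), 'contact_force': array([0.305 , 0.2235, 0.1388]), 'grip_width': np.float64(0.0336)}
```

View pics/3_wrist.png

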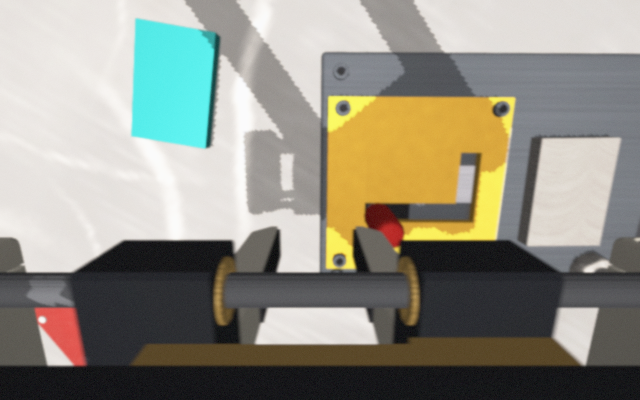

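The fingers are still closing, and the pin at (385,225) is clear of them on the right. I'll let them shut, then lower.

Request:
apply_moves:
  rows:
    - {"travel": [-0.002,0,0],"rotation": [0,0,0],"gripper": -1}
    - {"travel": [-0.002,0,0],"rotation": [0,0,0],"gripper": -1}
    - {"travel": [-0.002,0,0],"rotation": [0,0,0],"gripper": -1}
    - {"travel": [-0.002,0,0],"rotation": [0,0,0],"gripper": -1}
    - {"travel": [-0.002,0,0.02],"rotation": [0,0,0],"gripper": -1}
    - {"travel": [-0.002,0,0.04],"rotation": [0,0,0],"gripper": -1}
    - {"travel": [-0.002,0,0.058],"rotation": [0,0,0],"gripper": -1}
    - {"travel": [-0.002,0,0.058],"rotation": [0,0,0],"gripper": -1}

```text
time_s: 3.75
tcp_pos: [0.516, -0.146, 0.0588]
tcp_rot: [-0.002, 0.495, 0.869, -0.0]
contact_force: [-0.2, -0.4, -0.5]
grip_width: 0.0005
```

```bash
python3 - <<'E'
from bench import sense, read_camera
import cv2,numpy as np,pickle
ims=[read_camera(n)["image"] for n in("scene","wrist")];s=sense()
print({k:np.round(s[k],4) for k in("time_s","tcp_pos","tcp_rot","contact_force","grip_width")})
a=cv2.resize(ims[0][150:290,270:430],(640,560),interpolation=cv2.INTER_CUBIC)
cv2.imwrite("pics/4_scene.png",a[:,:,::-1]);cv2.imwrite("pics/4_wrist.png",ims[1][:,:,::-1])
E
```

```text
{'time_s': np.float64(3.85), 'tcp_pos': array([ 0.5175, -0.1466,  0.0609]), 'tcp_rot': array([0.    , 0.4948, 0.869 , 0.    ]), 'contact_force': array([0.7518, 0.2632, 0.8157]), 'grip_width': np.float64(0.0004)}
```

View pics/4_scene.png

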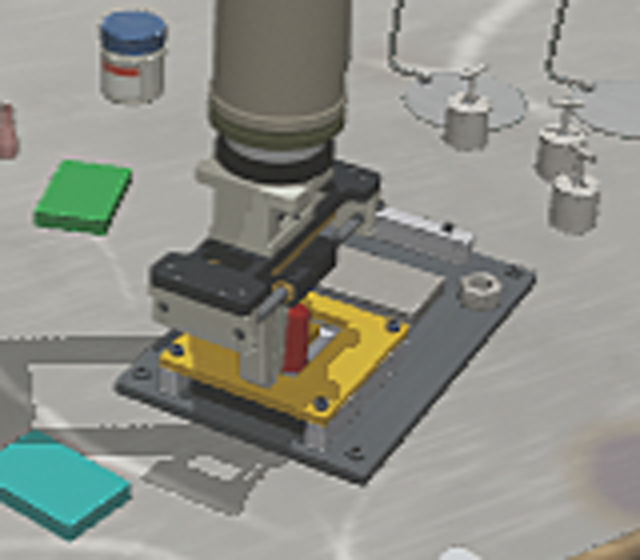

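View pics/4_wrist.png

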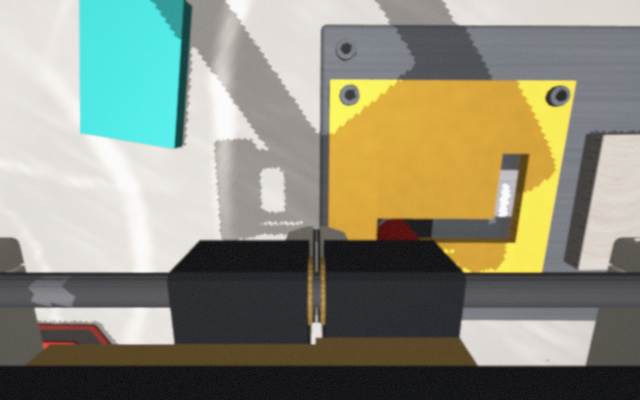

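The scene view shows the fingers down behind the pin with a small gap. Now I'll push along the long leg.

Request:
apply_moves:
  rows:
    - {"travel": [0,0.008,0],"rotation": [0,0,0],"gripper": -1}
    - {"travel": [0,0.014,0],"rotation": [0,0,0],"gripper": -1}
    - {"travel": [0,0.02,0],"rotation": [0,0,0],"gripper": -1}
    - {"travel": [0,0.026,0],"rotation": [0,0,0],"gripper": -1}
    - {"travel": [0,0.032,0],"rotation": [0,0,0],"gripper": -1}
    - {"travel": [0,0.039,0],"rotation": [0,0,0],"gripper": -1}
    - {"travel": [0,0.046,0],"rotation": [0,0,0],"gripper": -1}
    - {"travel": [0,0.053,0],"rotation": [0,0,0],"gripper": -1}

```text
time_s: 4.85
tcp_pos: [0.563, -0.1196, 0.0607]
tcp_rot: [-0.0, 0.495, 0.869, -0.0]
contact_force: [-4.6, -3.7, 4.7]
grip_width: 0.0008
```

```bash
cat > look.py <<'E'
import sys,cv2,numpy as np,pickle
from bench import sense, read_camera
from h import *
k=sys.argv[1];yaw=np.radians(30.45);G=np.array([.5684,-.0915])
R=np.array([[np.cos(yaw),np.sin(yaw)],[-np.sin(yaw),np.cos(yaw)]])
s=sense()
print({a:np.round(s[a],4).tolist() for a in("time_s","tcp_pos","tcp_rot","contact_force")})
print("tcp clamp mm",(R@(s["tcp_pos"][:2]-G)*1000+[-90,0]).round(1),"force clamp",(R@s["contact_force"][:2]).round(1))
if len(sys.argv)>2:
    ims=[]
    for n in sys.argv[2].split(","):
        c=read_camera(n);pickle.dump(c,open(f"c{k}_{n}.pkl","wb"))
        a,b,w,h={"scene":(290,185,125,100),"side":(235,155,125,80),"wrist":(150,50,400,240)}[n]
        im=c["image"][b:b+h,a:a+w]
        ims.append(cv2.resize(im,(640,int(640*h/w)),interpolation=cv2.INTER_CUBIC))
        P=cloud(c);hsv=cv2.cvtColor(c["image"],cv2.COLOR_RGB2HSV);H,S,V=[hsv[...,i].astype(int) for i in range(3)]
        m=((H<8)|(H>172))&(S>150)&(np.linalg.norm(P[...,:2]-G,axis=-1)<.07)&(P[...,2]>.05)
        t=P[m]
        if len(t)>5:
            q=(t[:,:2]-G)@R.T*1000+[-90,0];print(n,"red",len(t),"x,y range",q.min(0).round(1),q.max(0).round(1),"z",t[:,2].max().round(4),t[:,2].min().round(4))
        cv2.imwrite(f"pics/{k}_{n}.png",ims[-1][:,:,::-1])
E
python3 look.py 5 scene,side
```

```text
{'time_s': 4.85, 'tcp_pos': [0.563, -0.1196, 0.0607], 'tcp_rot': [-0.0002, 0.4948, 0.869, -0.0004], 'contact_force': [-4.6082, -3.692, 4.737]}
tcp clamp mm [-108.9  -21.5] force clamp [-5.8 -0.8]
scene red 15 x,y range [-92.5 -32.5] [-82.3 -28.7] z 0.0902 0.0511
side red 56 x,y range [-86.6 -20.5] [-72.9  -8.1] z 0.0932 0.05
```

View pics/5_scene.png

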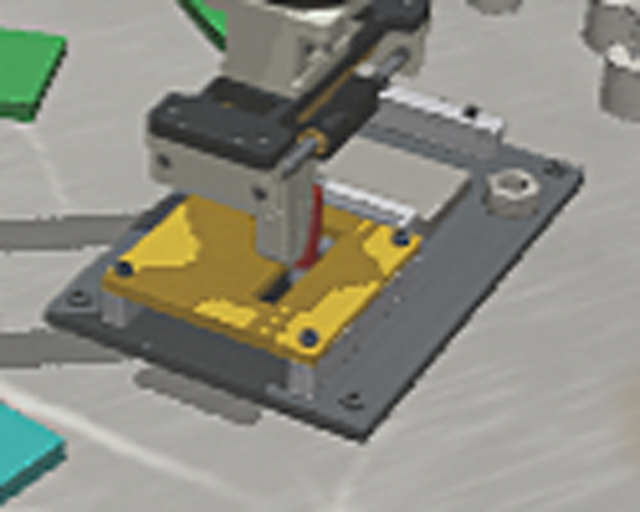

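The scene view shows the pin travelling ahead of the finger, with the jaw out about 35 mm. I'll carry on.

Request:
apply_moves:
  rows:
    - {"travel": [0,0.005,0],"rotation": [0,0,0],"gripper": -1}
    - {"travel": [0,0.01,0],"rotation": [0,0,0],"gripper": -1}
    - {"travel": [0,0.015,0],"rotation": [0,0,0],"gripper": -1}
    - {"travel": [0,0.02,0],"rotation": [0,0,0],"gripper": -1}
    - {"travel": [0,0.024,0],"rotation": [0,0,0],"gripper": -1}
    - {"travel": [0,0.027,0],"rotation": [0,0,0],"gripper": -1}

```text
time_s: 5.7
tcp_pos: [0.5856, -0.1061, 0.0605]
tcp_rot: [-0.001, 0.495, 0.869, -0.001]
contact_force: [-6.0, -5.5, 4.3]
grip_width: 0.0002
```

```bash
python3 look.py 6 side
```

```text
{'time_s': 5.7, 'tcp_pos': [0.5856, -0.1061, 0.0605], 'tcp_rot': [-0.0005, 0.4948, 0.869, -0.0006], 'contact_force': [-6.049, -5.4638, 4.3355]}
tcp clamp mm [-82.6 -21.3] force clamp [-8.  -1.6]
side red 63 x,y range [-63.5 -19.4] [-47.8  -6.2] z 0.0936 0.0506
```

View pics/6_side.png

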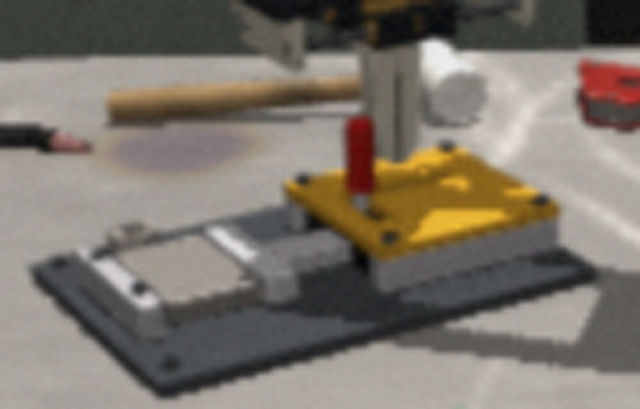

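The side view shows the pin at (358,155), close to the corner, and the plate nearly at the stop. I'll take fine steps and watch the force.

Request:
apply_moves:
  rows:
    - {"travel": [0,0.002,0],"rotation": [0,0,0],"gripper": -1}
    - {"travel": [0,0.004,0],"rotation": [0,0,0],"gripper": -1}
    - {"travel": [0,0.005,0],"rotation": [0,0,0],"gripper": -1}
    - {"travel": [0,0.005,0],"rotation": [0,0,0],"gripper": -1}

```text
time_s: 6.25
tcp_pos: [0.5899, -0.1036, 0.0605]
tcp_rot: [-0.0, 0.495, 0.869, -0.001]
contact_force: [-4.6, -3.0, 3.1]
grip_width: 0.0003
```

```bash
python3 look.py 7
```

```text
{'time_s': 6.25, 'tcp_pos': [0.5899, -0.1036, 0.0605], 'tcp_rot': [-0.0005, 0.4949, 0.869, -0.0005], 'contact_force': [-4.6379, -3.0229, 3.1021]}
tcp clamp mm [-77.6 -21.3] force clamp [-5.5 -0.3]
```

Request:
apply_moves:
  rows:
    - {"travel": [0,0.001,0],"rotation": [0,0,0],"gripper": -1}
    - {"travel": [0,0.002,0],"rotation": [0,0,0],"gripper": -1}
    - {"travel": [0,0.002,0],"rotation": [0,0,0],"gripper": -1}

```text
time_s: 6.62
tcp_pos: [0.5916, -0.1026, 0.0605]
tcp_rot: [-0.0, 0.495, 0.869, -0.001]
contact_force: [-4.7, -4.4, 4.0]
grip_width: 0.0007
```

```bash
python3 look.py 8
```

```text
{'time_s': 6.625, 'tcp_pos': [0.5916, -0.1026, 0.0605], 'tcp_rot': [-0.0005, 0.4949, 0.869, -0.0005], 'contact_force': [-4.6561, -4.4255, 3.9611]}
tcp clamp mm [-75.7 -21.3] force clamp [-6.3 -1.5]
```

Request:
apply_moves:
  rows:
    - {"travel": [0,0.001,0],"rotation": [0,0,0],"gripper": -1}
    - {"travel": [0,0.002,0],"rotation": [0,0,0],"gripper": -1}
    - {"travel": [0,0.002,0],"rotation": [0,0,0],"gripper": -1}

```text
time_s: 7.0
tcp_pos: [0.5929, -0.1019, 0.0606]
tcp_rot: [-0.001, 0.495, 0.869, -0.001]
contact_force: [-6.6, -5.3, 5.4]
grip_width: 0.0002
```

```bash
python3 look.py 9 side,scene
```

```text
{'time_s': 7.0, 'tcp_pos': [0.5929, -0.1019, 0.0606], 'tcp_rot': [-0.0007, 0.4949, 0.8689, -0.0009], 'contact_force': [-6.6145, -5.2686, 5.3961]}
tcp clamp mm [-74.2 -21.4] force clamp [-8.4 -1.2]
side red 57 x,y range [-56.9 -21.6] [-39.9  -9.5] z 0.0916 0.05
scene red 13 x,y range [-61.3 -31.7] [-46.3 -27.3] z 0.0918 0.0522
```

View pics/9_side.png

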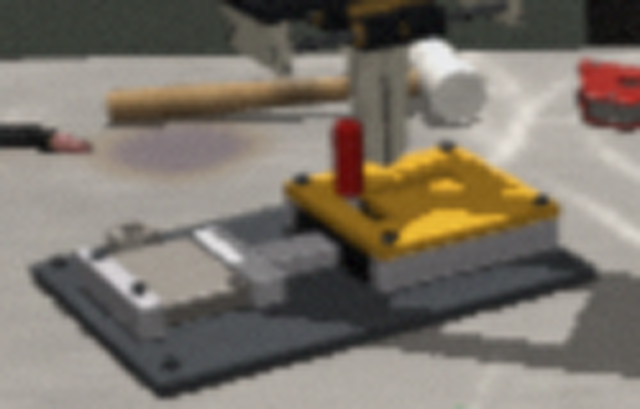

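Request:
apply_moves:
  rows:
    - {"travel": [0,0.001,0],"rotation": [0,0,0],"gripper": -1}
    - {"travel": [0,0.002,0],"rotation": [0,0,0],"gripper": -1}
    - {"travel": [0,0.002,0],"rotation": [0,0,0],"gripper": -1}

```text
time_s: 7.48
tcp_pos: [0.5937, -0.1015, 0.0606]
tcp_rot: [-0.001, 0.495, 0.869, -0.002]
contact_force: [-13.1, -7.3, 9.5]
grip_width: 0.0001
```

```bash
python3 look.py 10
```

```text
{'time_s': 7.475, 'tcp_pos': [0.5937, -0.1015, 0.0606], 'tcp_rot': [-0.0013, 0.495, 0.8689, -0.0017], 'contact_force': [-13.1009, -7.3024, 9.5142]}
tcp clamp mm [-73.2 -21.4] force clamp [-15.    0.3]
```

Request:
apply_moves:
  rows:
    - {"travel": [0,0.001,0],"rotation": [0,0,0],"gripper": -1}
    - {"travel": [0,0.0015,0],"rotation": [0,0,0],"gripper": -1}
    - {"travel": [0,0.0015,0],"rotation": [0,0,0],"gripper": -1}

```text
time_s: 7.85
tcp_pos: [0.5943, -0.1012, 0.0607]
tcp_rot: [-0.002, 0.495, 0.869, -0.002]
contact_force: [-16.3, -9.0, 12.0]
grip_width: 0.0004
```

```bash
python3 look.py 11
```

```text
{'time_s': 7.85, 'tcp_pos': [0.5943, -0.1012, 0.0607], 'tcp_rot': [-0.0018, 0.4951, 0.8688, -0.0023], 'contact_force': [-16.2736, -9.0426, 11.952]}
tcp clamp mm [-72.5 -21.5] force clamp [-18.6   0.5]
```

The force rises to 18.6 N with almost no motion, so the pin is at the end stop. I'll back off and go round to the -y side.

Request:
apply_moves:
  rows:
    - {"travel": [0,-0.012,0],"rotation": [0,0,0],"gripper": -1}
    - {"travel": [0,-0.022,0],"rotation": [0,0,0],"gripper": -1}
    - {"travel": [-0.02,-0.022,0],"rotation": [0,0,0],"gripper": -1}
    - {"travel": [-0.037,-0.022,0],"rotation": [0,0,0],"gripper": -1}
    - {"travel": [-0.037,0,0],"rotation": [0,0,0],"gripper": -1}
    - {"travel": [-0.037,0.022,0],"rotation": [0,0,0],"gripper": -1}
    - {"travel": [-0.037,0.022,0],"rotation": [0,0,0],"gripper": -1}

```text
time_s: 8.72
tcp_pos: [0.6357, -0.1195, 0.0605]
tcp_rot: [0.0, 0.494, 0.869, 0.0]
contact_force: [0.0, 0.3, -1.0]
grip_width: 0.0006
```

```bash
python3 look.py 12 side,wrist
```

```text
{'time_s': 8.725, 'tcp_pos': [0.6357, -0.1195, 0.0605], 'tcp_rot': [0.0002, 0.4943, 0.8693, 0.0003], 'contact_force': [0.0295, 0.3421, -0.9926]}
tcp clamp mm [-46.1 -58.2] force clamp [0.2 0.3]
side red 57 x,y range [-55.6 -20.6] [-38.2  -7.3] z 0.2384 0.0506
wrist red 1718 x,y range [-60.1 -29.2] [-42.3   6.9] z 0.2249 0.0501
```

View pics/12_side.png

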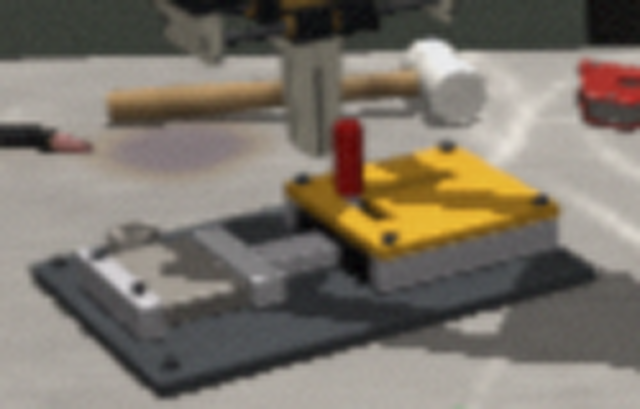

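View pics/12_wrist.png

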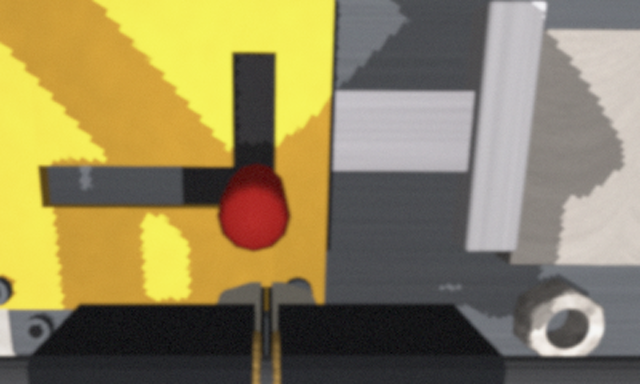

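The wrist view shows the pin at (254,210) sitting in the corner, in line with the short leg. Now I'll push along +y, first shifting 3 mm to centre on it.

Request:
apply_moves:
  rows:
    - {"travel": [0.008,-0.003,0],"rotation": [0,0,0],"gripper": -1}
    - {"travel": [0.015,-0.003,0],"rotation": [0,0,0],"gripper": -1}
    - {"travel": [0.021,-0.003,0],"rotation": [0,0,0],"gripper": -1}
    - {"travel": [0.027,-0.003,0],"rotation": [0,0,0],"gripper": -1}
    - {"travel": [0.033,-0.003,0],"rotation": [0,0,0],"gripper": -1}
    - {"travel": [0.039,-0.003,0],"rotation": [0,0,0],"gripper": -1}
    - {"travel": [0.045,-0.003,0],"rotation": [0,0,0],"gripper": -1}
    - {"travel": [0.05,-0.003,0],"rotation": [0,0,0],"gripper": -1}

```text
time_s: 9.82
tcp_pos: [0.6064, -0.0781, 0.0607]
tcp_rot: [0.0, 0.495, 0.869, 0.0]
contact_force: [0.1, -2.5, -0.5]
grip_width: 0.0006
```

```bash
python3 look.py 13 side
```

```text
{'time_s': 9.825, 'tcp_pos': [0.6064, -0.0781, 0.0607], 'tcp_rot': [0.0, 0.4947, 0.8691, 0.0], 'contact_force': [0.0593, -2.5437, -0.5408]}
tcp clamp mm [-50.4  -7.7] force clamp [-1.2 -2.2]
side red 65 x,y range [-57.9   7.5] [-37.5  24.4] z 0.0925 0.0502
```

View pics/13_side.png

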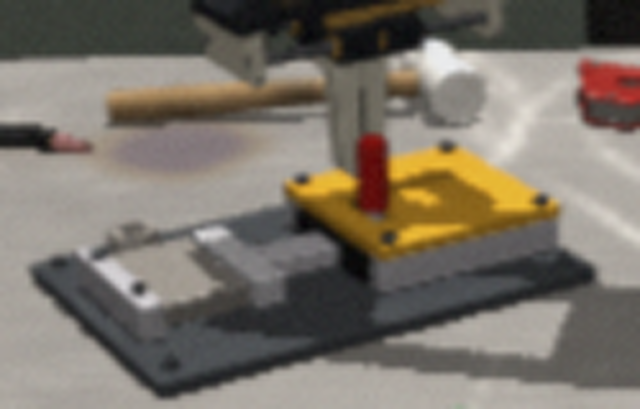

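The side view shows the pin well along the short leg, with about 10 mm left.

Request:
apply_moves:
  rows:
    - {"travel": [0.003,0,0],"rotation": [0,0,0],"gripper": -1}
    - {"travel": [0.006,0,0],"rotation": [0,0,0],"gripper": -1}
    - {"travel": [0.008,0,0],"rotation": [0,0,0],"gripper": -1}
    - {"travel": [0.009,0,0],"rotation": [0,0,0],"gripper": -1}
    - {"travel": [0.01,0,0],"rotation": [0,0,0],"gripper": -1}
    - {"travel": [0.01,0,0],"rotation": [0,0,0],"gripper": -1}

```text
time_s: 10.62
tcp_pos: [0.6021, -0.0707, 0.0609]
tcp_rot: [0.001, 0.495, 0.869, -0.0]
contact_force: [3.2, -5.9, -2.0]
grip_width: 0.0004
```

```bash
python3 look.py 14
```

```text
{'time_s': 10.625, 'tcp_pos': [0.6021, -0.0707, 0.0609], 'tcp_rot': [0.0009, 0.4949, 0.869, -0.0002], 'contact_force': [3.156, -5.8585, -2.0438]}
tcp clamp mm [-50.4   0.8] force clamp [-0.2 -6.6]
```

Request:
apply_moves:
  rows:
    - {"travel": [0.001,0,0],"rotation": [0,0,0],"gripper": -1}
    - {"travel": [0.002,0,0],"rotation": [0,0,0],"gripper": -1}
    - {"travel": [0.003,0,0],"rotation": [0,0,0],"gripper": -1}
    - {"travel": [0.003,0,0],"rotation": [0,0,0],"gripper": -1}

```text
time_s: 11.12
tcp_pos: [0.6018, -0.0699, 0.0618]
tcp_rot: [0.003, 0.495, 0.869, -0.001]
contact_force: [5.9, -12.5, -0.4]
grip_width: 0.0011
```

```bash
python3 look.py 15 side
```

```text
{'time_s': 11.125, 'tcp_pos': [0.6018, -0.0699, 0.0618], 'tcp_rot': [0.0027, 0.4951, 0.8688, -0.0007], 'contact_force': [5.8694, -12.5037, -0.4243]}
tcp clamp mm [-50.3   1.7] force clamp [ -1.3 -13.8]
side red 66 x,y range [-54.8  20.1] [-38.1  33.9] z 0.0931 0.0506
```

View pics/15_side.png

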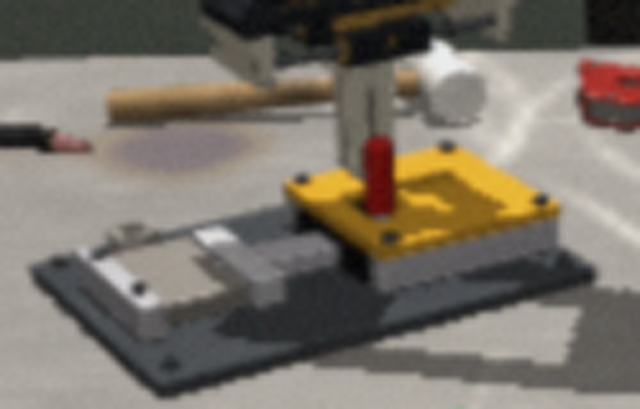

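Force is 13.8 N with no further motion, and the pin has moved about 40 mm in y, so it is at the locked end. I'll back straight off, then go up.

Request:
apply_moves:
  rows:
    - {"travel": [-0.015,0,0],"rotation": [0,0,0],"gripper": -1}
    - {"travel": [-0.035,0,0],"rotation": [0,0,0],"gripper": -1}
    - {"travel": [-0.035,0,-0.04],"rotation": [0,0,0],"gripper": -1}
    - {"travel": [-0.035,0,-0.09],"rotation": [0,0,0],"gripper": -1}
    - {"travel": [-0.035,0,-0.14],"rotation": [0,0,0],"gripper": -1}
    - {"travel": [-0.04,0,-0.17],"rotation": [0,0,0],"gripper": -1}
    - {"travel": [-0.04,0,-0.17],"rotation": [0,0,0],"gripper": -1}
    - {"travel": [-0.04,0,-0.17],"rotation": [0,0,0],"gripper": -1}

```text
time_s: 12.18
tcp_pos: [0.6198, -0.1014, 0.229]
tcp_rot: [-0.001, 0.495, 0.869, -0.0]
contact_force: [0.8, 0.5, -0.9]
grip_width: 0.0007
```

```bash
python3 look.py 16 scene,side,wrist
```

```text
{'time_s': 12.175, 'tcp_pos': [0.6198, -0.1014, 0.229], 'tcp_rot': [-0.0012, 0.4947, 0.869, -0.0001], 'contact_force': [0.7587, 0.5482, -0.9078]}
tcp clamp mm [-50.7 -34.5] force clamp [0.9 0.1]
scene red 31 x,y range [-63.9   8.6] [-48.5  23.5] z 0.0956 0.0511
side red 59 x,y range [-56.1  19.8] [-38.6  35.4] z 0.0908 0.0514
wrist red 341 x,y range [-114.8   -4.5] [-43.3  30.4] z 0.3928 0.0861
```

View pics/16_wrist.png

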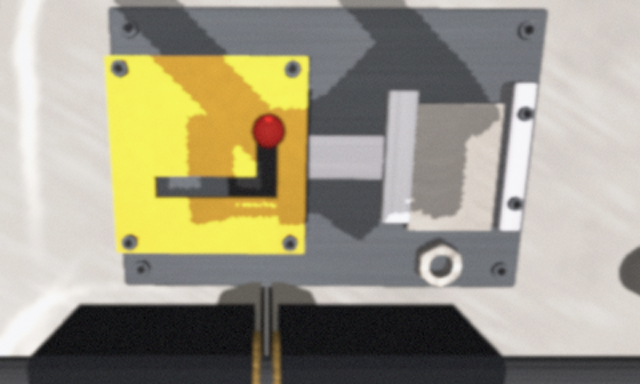

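View pics/16_side.png

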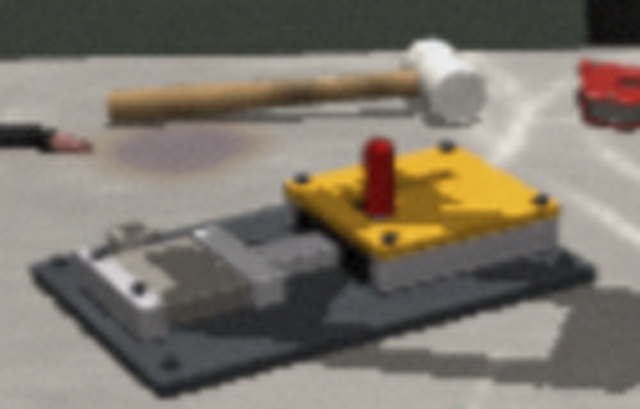

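View pics/16_scene.png

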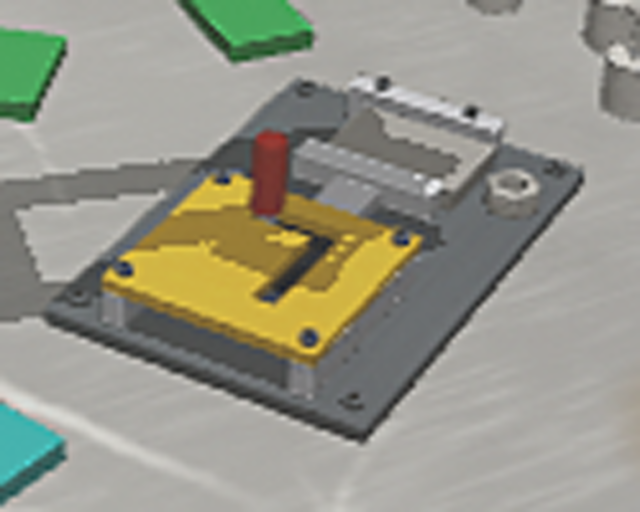

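All three views agree: the pin is at the closed end of the short leg and down, the plate is between jaw and stop, the nut hasn't moved, and the hand is clear.

```bash
python3 -c "
from bench import job_done;print(job_done())"
```

```text
the job is handed in; nothing more can be done
None
```

The clamp is locked and the job is handed in, at about 12.3 s of the 38 s allowed; the hand-in gives no verdict.

**What I did:** I pushed the pin with closed fingertips along the long leg until it met the end stop, with the force rising to about 19 N and almost no motion. I then went round to the other side and pushed it along the short leg until it stopped again, at about 14 N. Finally I backed off sideways and raised the hand.

**Last checks:**
- **Pin:** it moved about 40 mm along the short leg, measured from the side camera. Its top is still 91–96 mm above the table, so it has not lifted.
- **Plate:** it lies between the jaw and the stop with no visible gap; by the given sizes at most 1.5 mm is left.
- **Surroundings:** the nut is where it was, and I saw nothing else disturbed. I did not measure the other objects.
- **Hand:** it is clear of everything, with the fingertips 0.23 m above the table and the force reading near zero.

**Disagreements:** the cameras placed the pin a few mm apart, by up to about 10 mm in places, because each sees a different side of it. I therefore judged both end positions by the force and by the travel.

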